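# Load the spring magazine of the welding fixture

### The arm

A 7-joint arm with a two-finger parallel gripper is mounted at the origin on the work surface. World frame = base frame: x ahead of the robot, y to its left, z up, the work surface at z = 0. Lengths are in m, angles in rad, forces in N, time in s.
With the tool pointing down it reaches from about 0.425 to 0.925 m from the base axis. Payload 6.8 kg.
Tool frame: the origin (TCP) lies on the centre line of the jaws, within the pads' length; the fingertips stand 8 mm ahead of it and the grasp point (between the pads) lies 11 mm behind it; z points along the fingers, y is the direction in which the jaws open and shut (so a half turn about z gives the same grasp; the last joint's range is limited). The gripper opens to 88 mm and grips with 3 to 60 N. Pads are 20 mm wide; open, the fingers measure 115 mm over their backs; the gripper's body (75 mm by 178 mm) begins 61 mm behind the grasp point.
Start: joints at [-0.108, 0.477, 0.022, 1.555, -0.011, 1.109, -0.083], TCP at [0.675, 0, 0.231] pointing down, gripper open.
Joint ranges: [-2.96, 2.96], [-0.34, 2.1], [-1.41, 1.46], [0.24, 2.44], [-1.37, 4.51], [0.17, 1.92], [-2.96, 2.96]. Speed limits (rad/s): [2.39, 2.39, 3.14, 3.14, 3.14, 3.14, 3.14].

### API

Orientations are given as a unit quaternion [w, x, y, z].
In Python, from station import manip, grab_frame, calibration gives the robot as it stands.
- The arm moves only by the shell command python3 -m inch 'ROWS' [FORCE]. ROWS is JSON, a list of rows, each an object of numbers: "gripper": the closure, from 0 (fully open) to 1 (shut); "x", "y", "z": the shift along the world's x, y, z in m; "rx", "ry", "rz": the turn, a rotation vector about the world's x, y, z in rad. In form: [{"gripper": .., "x": .., "y": .., "z": .., "rx": .., "ry": .., "rz": ..}, ...]. A call has 1 to 12 rows; each row shifts and turns the commanded pose from where the row before left it; what a row does not reach is not made up. A row lasts 1/12 s, in which the tool goes at most 41.7 mm and 7.16 degrees, less where a joint would pass 70% of its speed; a pose out of reach is approached as far as the arm can. A call is refused whole if a number of a shift passes 0.0417 or a number of a turn 0.125, either way. A call with a gripper value outside its range is refused whole. The fingers move at their own pace and stop on an object; FORCE is the grip in N (left out, the last holds). Time passes only in rows, so rows that do not move let the fingers close. It gives the time, the measured TCP pose, the force and the opening at its end, in the units of the state.
- manip.read_state(): the state, without advancing time (a new reading comes with each control period).
- grab_frame(name): name is "scene" or "side" or "wrist"; returns the picture (400x640x3 uint8, red, green, blue); there is no depth.
- calibration(name): a dict with "intrinsics" (3x3 intrinsics, pixels), "world_from_camera" (4x4, takes a point from camera to world coordinates). Camera axes: x right, y up, looking along -z (the intrinsics and any distortion apply to the point x, -y, -z); pixel columns grow to the right and rows downward; lengths in m; the calibration is good to about 2 mm. A picture is of the moment at which its call begins: read the wrist's pose just before it. calibration takes no time and is no camera call; for the wrist camera it gives the pose at the moment of the call.
- manip.hand_in(): hands the job in, once; it reports no verdict.
The state is a dict: "clock": time; "joint_positions": joint angles; "joint_velocities": joint speeds; "effort": joint torques, N m; "position": TCP position; "tool_rot": TCP orientation; "wrist_force": force on the tool from outside, world axes, zero at the start; "moment": the same for the moment, N m; "finger_gap": finger opening in m.
Only numpy, scipy, OpenCV 4.12 (cv2) and the standard library are available. Lean on these libraries where they do the work, as an engineer would, in place of code of your own. Each camera call takes 0.05 s, during which the arm holds its last target. There are 200 camera calls.

### The job

Load both blue-banded aluminium blanks flat into the spring-loaded magazine, one on top of the other, pressing each down against the spring until it snaps under the two red latches and stays there by itself. Leave everything else on the bench, the copper bar included, where it is.

Things in the scene. Friction and masses are not known exactly. Their poses are not given: they have to be found in the camera images.
- magazine: fixed magazine: blue base 200 (x) x 76 (y) x 34 mm high, origin centre of its underside; grey column open at the top, inside 124 (x) x 49 mm (y), with end walls and four corner guides, tops flared, 137 mm above the bench. Blanks lie along its x, either way round. The middle 86 mm of both long sides is open above the base, so fingers can pass beside a blank there
- magazine_axis (a point): point on the column's axis at the flat underside of the red latches, 82 mm above the bench; axes as the magazine's. A latched blank has its top at this height; once both are latched the lower one's top is 16 mm below it
- follower (a joint): yellow spring platform (104 x 34 mm) in the column: how far it is pressed down, m. At 0 its top is 102 mm above the bench; 0.036 with one blank latched, 0.052 with two; end stop 0.058. It pushes up with about 5 N at 0, 16 N at 0.036, 20.5 N at 0.052 (latches and blank weight apart)
- latch_far (a joint): red sprung latch in the magazine's +x end wall, 24 mm wide: 0 = out, 8 mm into the column; up to 0.0095 m pushed back. Flat underside 82 mm above the bench, ramp on top from 85 mm (tip) to 101 mm (wall): a blank pushed down forces it back (some 2 N spring) and it snaps out over it. Press the blank's middle until its top is 2 to 5 mm under 82 mm, so that both latches snap out
- latch_near (a joint): the same in the -x end wall
- blank_a_center (a point): aluminium flat-bar blank with a blue band near each end, 120 long (its x axis) x 45 wide (y) x 16 mm thick (z), about 0.22 kg, lying flat on the table. The point is its centre, 8 mm above its underside. The two blanks are alike and either may go first
- blank_b_center (a point): aluminium flat-bar blank with a blue band near each end, 120 long (its x axis) x 45 wide (y) x 16 mm thick (z), about 0.22 kg, lying flat on the table. The point is its centre, 8 mm above its underside. The two blanks are alike and either may go first
- copper_bar: bystander: copper-coloured backing bar, 150 x 30 x 20 mm, no blue bands, lying among the blanks; origin at the centre of its underside, x along its length
- wire_brush: bystander: hand brush 200 mm long lying on the bench
- hammer: bystander: hammer 240 mm long lying on the bench
- spray_can: bystander: standing can, 60 mm across and 170 mm high; origin at the centre of its underside
There are look-alikes about, which are no part of the job. There is more than one size of the magazine; the one meant has the size given above.

How it is judged:
By the outcome, as a careful person would: the job done as asked, in the order asked, and still so for the second after the job is handed in, with the robot touching nothing.
It also fails if it takes over 72 s, if anything falls off the work surface, if the arm or the gripper's body presses on something with over 40 N, if the wrist force passes 120 N, or if a joint passes its speed limit or range.

## Working session

There is one attempt and no reset: what is moved stays moved. The work goes in short steps, Python scripts to look and compute and a shell command to move; the robot and the scene stay as the last step left them, time stands still between calls to the robot, and variables do not carry over. Pictures are saved under pics/ and viewed, about 8 in all and at most 12, crops included, and the job is handed in when it is done.

```bash
mkdir -p pics; ls; cat > h.py <<'E'
import numpy as np, cv2
from station import manip, grab_frame, calibration
def snap(name,out,crop=None,scale=1):
    c=calibration(name); im=grab_frame(name)
    np.savez('pics/'+out+'.npz',K=c['intrinsics'],T=c['world_from_camera'],im=im)
    cv2.imwrite('pics/'+out+'_full.png',im[:,:,::-1])
    save(out,out,crop,scale); return c
def save(src,out,crop=None,scale=1):
    im=np.load('pics/'+src+'.npz')['im']
    if crop: im=im[crop[1]:crop[3],crop[0]:crop[2]]
    im=cv2.resize(im,None,fx=scale,fy=scale,interpolation=cv2.INTER_CUBIC)
    cv2.imwrite('pics/'+out+'.png',im[:,:,::-1])
def w(src,u,v,z):
    d=np.load('pics/'+src+'.npz');K=d['K'];T=d['T']
    r=np.linalg.inv(K)@[u,v,1.]; r=T[:3,:3]@[r[0],-r[1],-r[2]]; o=T[:3,3]
    return o+r*(z-o[2])/r[2]
def px(src,p):
    d=np.load('pics/'+src+'.npz');K=d['K'];T=d['T']
    q=T[:3,:3].T@(np.asarray(p)-T[:3,3]); q=K@[q[0],-q[1],-q[2]]; return q[:2]/q[2]
E
python3 - <<'E'
from h import *
for n in ['scene','side','wrist']:
    c=snap(n,n+'1'); print(n,{k:np.round(v,3).tolist() for k,v in c.items()})
a=[cv2.imread(f'pics/{n}1.png') for n in ['scene','side']]
cv2.imwrite('pics/both.png',np.vstack(a)[:, :])
print(manip.read_state())
E
```

```text
pics
scene {'intrinsics': [[432.14, 0.0, 318.662], [0.0, 432.14, 203.061], [0.0, 0.0, 1.0]], 'world_from_camera': [[-0.293, -0.802, 0.521, 1.116], [0.956, -0.253, 0.148, 0.212], [0.014, 0.541, 0.841, 1.09], [0.0, 0.0, 0.0, 1.0]]}
side {'intrinsics': [[433.272, 0.0, 312.355], [0.0, 433.272, 204.142], [0.0, 0.0, 1.0]], 'world_from_camera': [[0.993, 0.078, -0.089, 0.419], [-0.118, 0.695, -0.71, -0.818], [0.007, 0.715, 0.699, 0.947], [0.0, 0.0, 0.0, 1.0]]}
wrist {'intrinsics': [[318.844, 0.0, 316.859], [0.0, 318.844, 193.11], [0.0, 0.0, 1.0]], 'world_from_camera': [[1.0, 0.0, 0.002, 0.676], [-0.001, 0.965, 0.262, 0.071], [-0.002, -0.262, 0.965, 0.384], [0.0, 0.0, 0.0, 1.0]]}
{'clock': 0.15, 'joint_positions': array([-0.10811619,  0.47762319,  0.02238669,  1.55616978, -0.01150567,
        1.10932649, -0.08313223]), 'joint_velocities': array([ 0.00077772, -0.00180089, -0.00033816, -0.00313792,  0.00015449,
        0.0009372 ,  0.00112763]), 'effort': array([ 2.56581799e-03, -5.83290482e+01,  1.53667007e+00, -2.72875071e+01,
       -5.42110554e-02,  1.44432642e-02,  8.67239464e-05]), 'position': array([ 6.74559613e-01, -1.67783729e-05,  2.29920200e-01]), 'tool_rot': array([-4.53520243e-04,  7.07119261e-01,  7.07093956e-01, -5.31964559e-04]), 'wrist_force': array([ 0.60271289, -0.14503562,  0.26697862]), 'moment': array([-0.01834103,  0.02000164,  0.01321398]), 'finger_gap': 0.08770131104033621}
```

View pics/scene1.png

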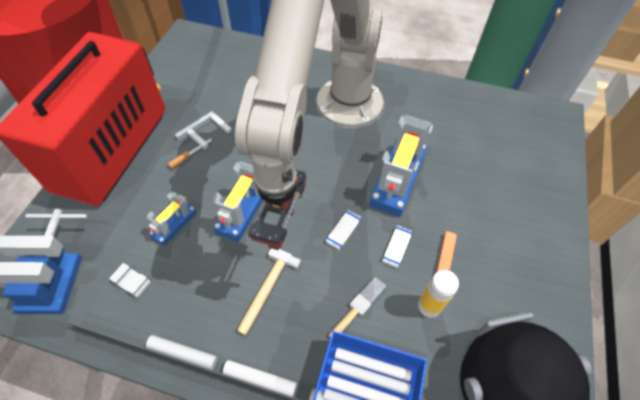

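View pics/wrist1.png

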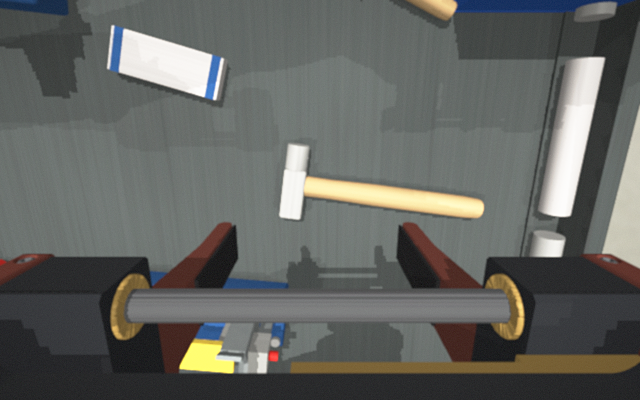

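The scene picture shows three blue magazines near (168,218), (240,203) and (402,170), and two banded blanks at (343,229) and (397,246). The copper bar is near (446,257), beside the can. The wrist picture shows one blank at (167,63).

```bash
python3 -c "
from h import *
save('scene1','s_crop',(140,110,470,300),2.4)
save('side1','side_crop',(0,0,640,400),1.25)"
```

```text
(no output)
```

View pics/s_crop.png

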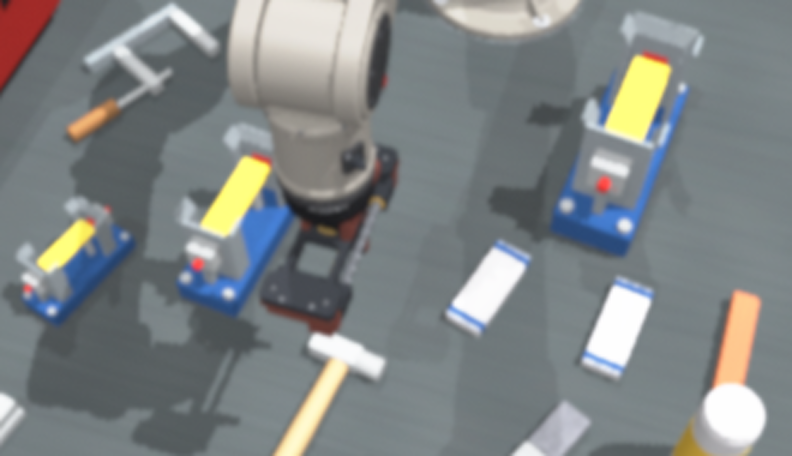

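View pics/side_crop.png

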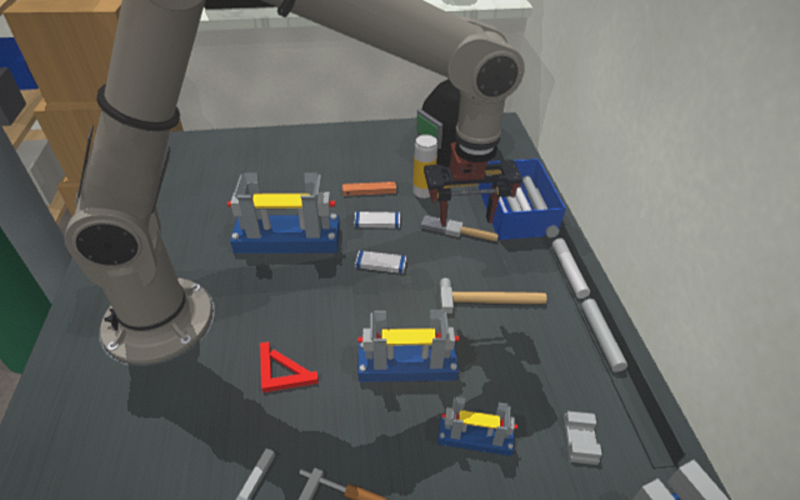

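```bash
python3 -c "
from h import *
np.set_printoptions(precision=4,suppress=True)
S=lambda u,v,z:w('side1',u/1.25,v/1.25,z)
C=lambda u,v,z:w('scene1',u/2.4+140,v/2.4+110,z)
for n,a,b in [('L',(231,252),(339,251)),('M',(359,381),(458,379)),('S',(440,446),(515,453))]:
    p,q=S(*a,0),S(*b,0);print(n,p,q,np.linalg.norm(p-q), np.degrees(np.arctan2(*(q-p)[1::-1])))
for n,a,b in [('L',(552,215),(630,238)),('M',(178,284),(237,301))]:
    p,q=C(*a,.034),C(*b,.034);print(n,'width',p,q,np.linalg.norm(p-q))
    p,q=C(*a,.028),C(*b,.028);print(n,'width',np.linalg.norm(p-q))
for n,pts in [('A',[(497,240),(531,259),(482,333),(446,313)]),('B',[(620,277),(654,289),(615,377),(581,365)])]:
    P=np.array([C(u,v,.016) for u,v in pts]); print(n,P.mean(0)); print(P)
for u,v in [(378,261)]:print('side P',S(355,250,.016),S(407,257,.016),S(405,273,.016),S(355,268,.016))
"
```

```text
L [0.1428 0.1988 0.    ] [0.4121 0.1724 0.    ] 0.27054017790583884 -5.595907563210602
M [ 0.4332 -0.2109  0.    ] [ 0.633 -0.229  0.   ] 0.2006289012327089 -5.171932854547062
S [ 0.5706 -0.3657  0.    ] [ 0.7041 -0.3945  0.    ] 0.13657452366412443 -12.205346308946615
L width [0.4055 0.1666 0.034 ] [0.4094 0.2639 0.034 ] 0.09741383437687769
L width 0.09796752367411383
M width [ 0.6303 -0.2265  0.034 ] [ 0.6306 -0.1526  0.034 ] 0.0739273903292325
M width 0.0743475853154962
A [0.5132 0.118  0.016 ]
[[0.4492 0.1101 0.016 ]
 [0.4629 0.1563 0.016 ]
 [0.5765 0.1263 0.016 ]
 [0.5641 0.0793 0.016 ]]
B [0.5203 0.2746 0.016 ]
[[0.4552 0.2639 0.016 ]
 [0.4592 0.3058 0.016 ]
 [0.5848 0.2842 0.016 ]
 [0.5818 0.2443 0.016 ]]
side P [0.4518 0.1549 0.016 ] [0.5766 0.116  0.016 ] [0.5643 0.0628 0.016 ] [0.4473 0.0926 0.016 ]
```

The middle magazine measures about 200 × 74 mm, so it is the one meant: centre ≈ (0.535, -0.185), yaw ≈ -5°. The blanks are at about (0.513, 0.118), yaw -15°, and (0.520, 0.275), yaw -9°. I'll move above blank A and turn 75°.

```bash
python3 -m inch '[{"x":-0.0135,"y":0.0098,"rz":0.109},{"x":-0.0135,"y":0.0098,"rz":0.109},{"x":-0.0135,"y":0.0098,"rz":0.109},{"x":-0.0135,"y":0.0098,"rz":0.109},{"x":-0.0135,"y":0.0098,"rz":0.109},{"x":-0.0135,"y":0.0098,"rz":0.109},{"x":-0.0135,"y":0.0098,"rz":0.109},{"x":-0.0135,"y":0.0098,"rz":0.109},{"x":-0.0135,"y":0.0098,"rz":0.109},{"x":-0.0135,"y":0.0098,"rz":0.109},{"x":-0.0135,"y":0.0098,"rz":0.109},{"x":-0.0135,"y":0.0098,"rz":0.109}]' 30
python3 -m inch '[{"z":0},{"z":0}]'
python3 -c "
from h import *
snap('wrist','wA')"
```

```text
invalid input at $[0]: expected keys gripper, x, y, z, rx, ry, rz
invalid input at $[0]: expected keys gripper, x, y, z, rx, ry, rz
```

View pics/wA.png

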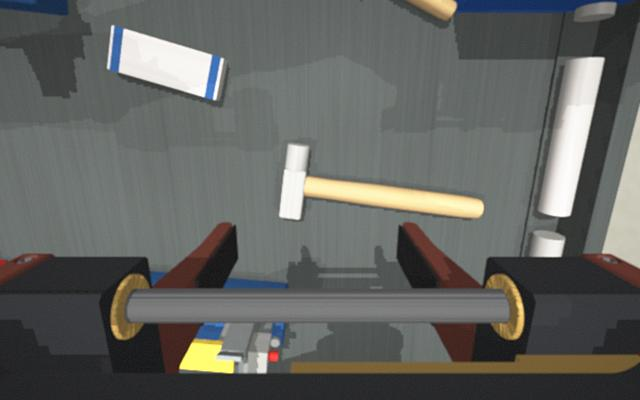

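The call was refused because every row needs all the keys, so the arm hasn't moved and the picture is unchanged. I'll retype the rows in full.

```bash
python3 -m inch '[{"gripper":0,"x":-0.0135,"y":0.0098,"z":0,"rx":0,"ry":0,"rz":0.109},{"gripper":0,"x":-0.0135,"y":0.0098,"z":0,"rx":0,"ry":0,"rz":0.109},{"gripper":0,"x":-0.0135,"y":0.0098,"z":0,"rx":0,"ry":0,"rz":0.109},{"gripper":0,"x":-0.0135,"y":0.0098,"z":0,"rx":0,"ry":0,"rz":0.109},{"gripper":0,"x":-0.0135,"y":0.0098,"z":0,"rx":0,"ry":0,"rz":0.109},{"gripper":0,"x":-0.0135,"y":0.0098,"z":0,"rx":0,"ry":0,"rz":0.109},{"gripper":0,"x":-0.0135,"y":0.0098,"z":0,"rx":0,"ry":0,"rz":0.109},{"gripper":0,"x":-0.0135,"y":0.0098,"z":0,"rx":0,"ry":0,"rz":0.109},{"gripper":0,"x":-0.0135,"y":0.0098,"z":0,"rx":0,"ry":0,"rz":0.109},{"gripper":0,"x":-0.0135,"y":0.0098,"z":0,"rx":0,"ry":0,"rz":0.109},{"gripper":0,"x":-0.0135,"y":0.0098,"z":0,"rx":0,"ry":0,"rz":0.109},{"gripper":0,"x":-0.0135,"y":0.0098,"z":0,"rx":0,"ry":0,"rz":0.109}]' 30 && python3 -m inch '[{"gripper":0,"x":0,"y":0,"z":0,"rx":0,"ry":0,"rz":0},{"gripper":0,"x":0,"y":0,"z":0,"rx":0,"ry":0,"rz":0}]' &&
python3 -c "
from h import *
snap('wrist','wA');print(calibration('wrist')['world_from_camera'])"
```

```text
clock: 1.2
position: [0.5122, 0.1179, 0.2306]
tool_rot: [-0.0, 0.128, 0.992, -0.0]
wrist_force: [0.2, 0.2, -0.7]
finger_gap: 0.0878
clock: 1.37
position: [0.5129, 0.1177, 0.2308]
tool_rot: [0.0, 0.132, 0.991, -0.0]
wrist_force: [0.7, 0.3, 0.3]
finger_gap: 0.0881
[[ 2.63939008e-01 -9.31084390e-01 -2.51829422e-01  4.45572976e-01]
 [ 9.64539077e-01  2.54580177e-01  6.96656427e-02  1.35902522e-01]
 [-7.53813536e-04 -2.61286799e-01  9.65260918e-01  3.84609553e-01]
 [ 0.00000000e+00  0.00000000e+00  0.00000000e+00  1.00000000e+00]]
```

View pics/wA.png

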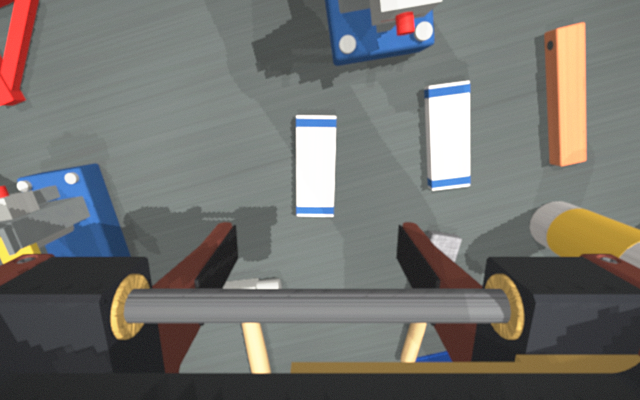

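Blank A spans (296,115) to (334,217) and is square to the tool. Blank B spans (425,84) to (470,190).

```bash
python3 -c "
from h import *
np.set_printoptions(precision=4,suppress=True)
for n,pts in [('A',[(296,115),(337,115),(334,217),(297,217)]),('B',[(426,86),(469,81),(471,187),(430,191)])]:
    P=np.array([w('wA',u,v,.016) for u,v in pts]); print(n,P.mean(0));
    d=(P[2]+P[3]-P[0]-P[1])/2; print(np.linalg.norm(d),np.degrees(np.arctan2(d[1],d[0])), np.linalg.norm(P[1]-P[0]))
# magazine hypotheses: base corners in scene/side
c=np.array([.535,-.185]);
print(w('wA',97,165,.034), w('wA',18,178,.034))
"
```

```text
A [0.5115 0.117  0.016 ]
0.12115493998138686 -15.803685375145472 0.0460564097461414
B [0.5182 0.273  0.016 ]
0.12042890471327283 -7.410743772055325 0.046831426879611726
[ 0.4409 -0.1164  0.034 ] [ 0.4312 -0.2087  0.034 ]
```

```bash
python3 -m inch '[{"gripper":0,"x":-0.0012,"y":-0.0008,"z":-0.03,"rx":0,"ry":0,"rz":-0.01},{"gripper":0,"x":0,"y":0,"z":-0.03,"rx":0,"ry":0,"rz":0},{"gripper":0,"x":0,"y":0,"z":-0.03,"rx":0,"ry":0,"rz":0},{"gripper":0,"x":0,"y":0,"z":-0.03,"rx":0,"ry":0,"rz":0},{"gripper":0,"x":0,"y":0,"z":-0.03,"rx":0,"ry":0,"rz":0},{"gripper":0,"x":0,"y":0,"z":-0.03,"rx":0,"ry":0,"rz":0},{"gripper":0,"x":0,"y":0,"z":-0.02,"rx":0,"ry":0,"rz":0},{"gripper":0,"x":0,"y":0,"z":-0.015,"rx":0,"ry":0,"rz":0},{"gripper":0,"x":0,"y":0,"z":-0.005,"rx":0,"ry":0,"rz":0},{"gripper":0,"x":0,"y":0,"z":0,"rx":0,"ry":0,"rz":0},{"gripper":0,"x":0,"y":0,"z":0,"rx":0,"ry":0,"rz":0}]' 30 && python3 -m inch '[{"gripper":1,"x":0,"y":0,"z":0,"rx":0,"ry":0,"rz":0},{"gripper":1,"x":0,"y":0,"z":0,"rx":0,"ry":0,"rz":0},{"gripper":1,"x":0,"y":0,"z":0,"rx":0,"ry":0,"rz":0},{"gripper":1,"x":0,"y":0,"z":0,"rx":0,"ry":0,"rz":0},{"gripper":1,"x":0,"y":0,"z":0,"rx":0,"ry":0,"rz":0},{"gripper":1,"x":0,"y":0,"z":0,"rx":0,"ry":0,"rz":0}]' 30
```

```text
clock: 2.33
position: [0.5127, 0.1162, 0.0107]
tool_rot: [0.0, 0.137, 0.991, -0.0]
wrist_force: [0.3, -0.4, 0.1]
finger_gap: 0.0873
clock: 2.83
position: [0.5119, 0.1168, 0.0108]
tool_rot: [0.0, 0.136, 0.991, 0.0]
wrist_force: [-0.6, -0.3, -0.9]
finger_gap: 0.051
```

```bash
python3 -m inch '[{"gripper":1,"x":0,"y":0,"z":0,"rx":0,"ry":0,"rz":0},{"gripper":1,"x":0,"y":0,"z":0,"rx":0,"ry":0,"rz":0},{"gripper":1,"x":0,"y":0,"z":0.005,"rx":0,"ry":0,"rz":0},{"gripper":1,"x":0,"y":0,"z":0.02,"rx":0,"ry":0,"rz":0},{"gripper":1,"x":0,"y":0,"z":0.03,"rx":0,"ry":0,"rz":0},{"gripper":1,"x":0,"y":0,"z":0.035,"rx":0,"ry":0,"rz":0},{"gripper":1,"x":0,"y":0,"z":0.035,"rx":0,"ry":0,"rz":0},{"gripper":1,"x":0,"y":0,"z":0.035,"rx":0,"ry":0,"rz":0},{"gripper":1,"x":0,"y":0,"z":0.035,"rx":0,"ry":0,"rz":0},{"gripper":1,"x":0,"y":0,"z":0.025,"rx":0,"ry":0,"rz":0},{"gripper":1,"x":0,"y":0,"z":0.02,"rx":0,"ry":0,"rz":0}]' 30 && python3 -m inch '[{"gripper":1,"x":0.004,"y":-0.03,"z":0,"rx":0,"ry":0,"rz":0.04},{"gripper":1,"x":0.004,"y":-0.03,"z":0,"rx":0,"ry":0,"rz":0.04},{"gripper":1,"x":0.004,"y":-0.03,"z":0,"rx":0,"ry":0,"rz":0.04},{"gripper":1,"x":0.004,"y":-0.03,"z":0,"rx":0,"ry":0,"rz":0.04},{"gripper":1,"x":0.004,"y":-0.03,"z":0,"rx":0,"ry":0,"rz":0.03},{"gripper":1,"x":0,"y":0,"z":0,"rx":0,"ry":0,"rz":0},{"gripper":1,"x":0,"y":0,"z":0,"rx":0,"ry":0,"rz":0},{"gripper":1,"x":0,"y":0,"z":0,"rx":0,"ry":0,"rz":0}]' 30 &&
python3 -c "
from h import *
snap('wrist','wM',(0,0,400,300),2)"
```

```text
clock: 3.75
position: [0.512, 0.117, 0.2536]
tool_rot: [0.001, 0.136, 0.991, 0.0]
wrist_force: [0.6, -0.0, -2.0]
finger_gap: 0.0448
clock: 4.42
position: [0.5314, -0.0326, 0.2506]
tool_rot: [-0.0, 0.041, 0.999, 0.0]
wrist_force: [0.4, -0.3, -1.2]
finger_gap: 0.0445
```

View pics/wM.png

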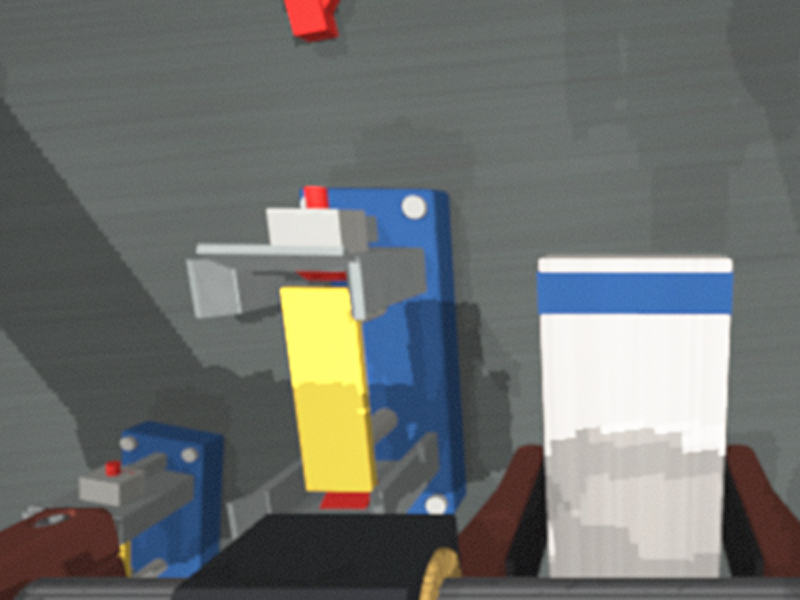

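The yellow platform's corners are at (281,288), (347,286), (375,492) and (306,491) in the 2x crop. The held blank's near end runs from (540,258) to (732,258).

```bash
python3 -c "
from h import *
np.set_printoptions(precision=4,suppress=True)
P=np.array([w('wM',u/2,v/2,.102) for u,v in [(281,288),(347,286),(375,492),(306,491)]]);c=P.mean(0)
d=(P[2]+P[3]-P[0]-P[1])/2;print(P,c,np.linalg.norm(d),np.linalg.norm(P[1]-P[0]),np.linalg.norm(P[2]-P[3]),np.degrees(np.arctan2(d[1],d[0])))
q=[w('wM',u/2,v/2,.034) for u,v in [(447,190),(463,488)]];d=q[1]-q[0];print('base edge',q,np.degrees(np.arctan2(d[1],d[0])))
E=np.array([w('wM',u/2,264/2-3,.256) for u in (540,732)]);print('blank end',E,E.mean(0))
s=manip.read_state();r=s['tool_rot'];print(s['position'],r,np.degrees(2*np.arctan2(r[1],r[2])))
# project check in scene / side
for n in('scene1','side1'):
  for p in P: print(n,px(n,p))
"
```

```text
[[ 0.4808 -0.1953  0.102 ]
 [ 0.4824 -0.1641  0.102 ]
 [ 0.5875 -0.1708  0.102 ]
 [ 0.584  -0.206   0.102 ]] [ 0.5337 -0.184   0.102 ] 0.10450057298848209 0.03125533017483348 0.035411292548502775 -4.8035454611075
base edge [array([ 0.4396, -0.129 ,  0.034 ]), array([ 0.6178, -0.1476,  0.034 ])] -5.955069222395685
blank end [[ 0.4691 -0.0488  0.256 ]
 [ 0.4728 -0.0051  0.256 ]] [ 0.471 -0.027  0.256]
[ 0.5315 -0.0319  0.2506] [-0.0002  0.0407  0.9992  0.0003] 4.668963683236696
scene1 [241.9366 175.3468]
scene1 [252.0198 178.5132]
scene1 [235.1033 208.0668]
scene1 [223.537  203.6921]
side1 [305.0715 273.7109]
side1 [304.4096 263.3331]
side1 [347.222 261.672]
side1 [348.3389 273.3915]
```

```bash
python3 -m inch '[{"gripper":1,"x":0.0023,"y":-0.03,"z":0,"rx":0,"ry":0,"rz":-0.009},{"gripper":1,"x":0,"y":-0.03,"z":0,"rx":0,"ry":0,"rz":0},{"gripper":1,"x":0,"y":-0.03,"z":0,"rx":0,"ry":0,"rz":0},{"gripper":1,"x":0,"y":-0.03,"z":0,"rx":0,"ry":0,"rz":0},{"gripper":1,"x":0,"y":-0.022,"z":0,"rx":0,"ry":0,"rz":0},{"gripper":1,"x":0,"y":-0.0105,"z":-0.01,"rx":0,"ry":0,"rz":0},{"gripper":1,"x":0,"y":0,"z":-0.03,"rx":0,"ry":0,"rz":0},{"gripper":1,"x":0,"y":0,"z":-0.03,"rx":0,"ry":0,"rz":0},{"gripper":1,"x":0,"y":0,"z":-0.02,"rx":0,"ry":0,"rz":0},{"gripper":1,"x":0,"y":0,"z":0,"rx":0,"ry":0,"rz":0},{"gripper":1,"x":0,"y":0,"z":0,"rx":0,"ry":0,"rz":0},{"gripper":1,"x":0,"y":0,"z":0,"rx":0,"ry":0,"rz":0}]' 30 && python3 -c "
from h import *
c=snap('side','sM',(240,190,400,310),5);print(manip.read_state()['position'])"
```

```text
clock: 5.47
position: [0.5351, -0.1846, 0.1616]
tool_rot: [0.001, 0.045, 0.999, 0.0]
wrist_force: [0.8, 0.2, -1.2]
finger_gap: 0.0446
[ 0.53542216 -0.18503735  0.16216481]
```

View pics/sM.png

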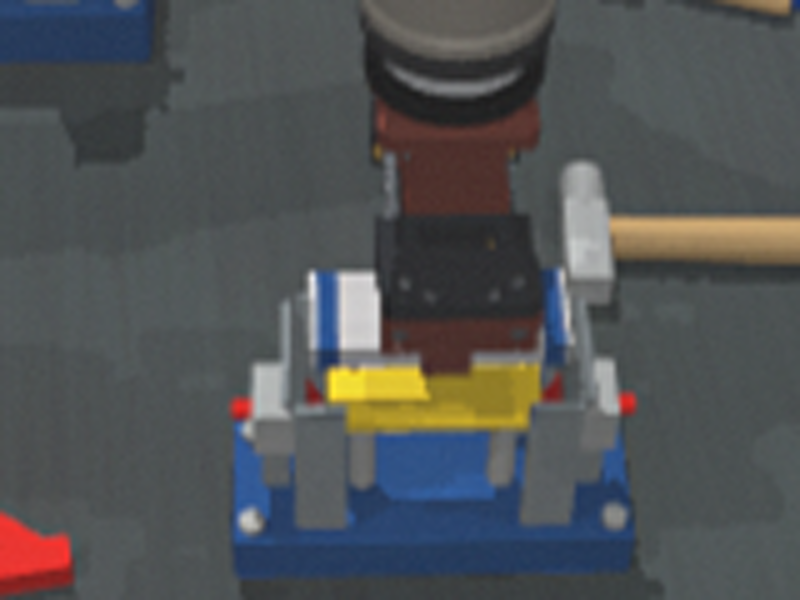

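The held blank spans columns 308 to 570 above the column, the platform 328 to 542, and the latch knobs are at 240 and 628. I'll check the x centring numerically.

```bash
python3 -c "
from h import *
f=lambda x,z:(px('sM',[x,-.184,z])-[240,190])*5
for z in (.16,.102,.09,.034): print(z,f(.5345,z), f(.5445,z)-f(.5345,z))
"
```

```text
0.16 [436.78554576 313.42130391] [21.21509874 -1.87406778]
0.102 [433.11254762 389.58645264] [20.40022722 -1.86596991]
0.09 [432.38772822 404.61667449] [20.23938685 -1.86376338]
0.034 [429.15164301 471.72177547] [19.52114224 -1.85146483]
```

It is centred to within about 1 mm. I'll lower the blank onto the platform.

```bash
python3 -m inch '[{"gripper":1,"x":0,"y":0,"z":-0.007,"rx":0,"ry":0,"rz":0},{"gripper":1,"x":0,"y":0,"z":-0.007,"rx":0,"ry":0,"rz":0},{"gripper":1,"x":0,"y":0,"z":-0.006,"rx":0,"ry":0,"rz":0},{"gripper":1,"x":0,"y":0,"z":-0.005,"rx":0,"ry":0,"rz":0},{"gripper":1,"x":0,"y":0,"z":0,"rx":0,"ry":0,"rz":0}]' 30;  python3 -m inch '[{"gripper":1,"x":0,"y":0,"z":-0.007,"rx":0,"ry":0,"rz":0},{"gripper":1,"x":0,"y":0,"z":-0.007,"rx":0,"ry":0,"rz":0},{"gripper":1,"x":0,"y":0,"z":-0.006,"rx":0,"ry":0,"rz":0},{"gripper":1,"x":0,"y":0,"z":-0.005,"rx":0,"ry":0,"rz":0},{"gripper":1,"x":0,"y":0,"z":0,"rx":0,"ry":0,"rz":0},{"gripper":1,"x":0,"y":0,"z":0,"rx":0,"ry":0,"rz":0}]' 30
```

```text
clock: 5.93
position: [0.5333, -0.1855, 0.1343]
tool_rot: [-0.001, 0.046, 0.999, 0.0]
wrist_force: [-0.8, 0.4, -1.8]
finger_gap: 0.0445
clock: 6.43
position: [0.5339, -0.1856, 0.1107]
tool_rot: [-0.0, 0.046, 0.999, 0.0]
wrist_force: [-2.2, 0.6, 3.8]
finger_gap: 0.0446
```

Platform contact is confirmed (about 5 N). I'll press while gripping, with 60 N.

```bash
python3 -m inch '[{"gripper":1,"x":0,"y":0,"z":0,"rx":0,"ry":0,"rz":0},{"gripper":1,"x":0,"y":0,"z":-0.004,"rx":0,"ry":0,"rz":0},{"gripper":1,"x":0,"y":0,"z":-0.004,"rx":0,"ry":0,"rz":0},{"gripper":1,"x":0,"y":0,"z":-0.004,"rx":0,"ry":0,"rz":0},{"gripper":1,"x":0,"y":0,"z":-0.004,"rx":0,"ry":0,"rz":0},{"gripper":1,"x":0,"y":0,"z":-0.002,"rx":0,"ry":0,"rz":0},{"gripper":1,"x":0,"y":0,"z":0,"rx":0,"ry":0,"rz":0}]' 60;  python3 -m inch '[{"gripper":1,"x":0,"y":0,"z":-0.005,"rx":0,"ry":0,"rz":0},{"gripper":1,"x":0,"y":0,"z":-0.005,"rx":0,"ry":0,"rz":0},{"gripper":1,"x":0,"y":0,"z":-0.005,"rx":0,"ry":0,"rz":0},{"gripper":1,"x":0,"y":0,"z":-0.005,"rx":0,"ry":0,"rz":0},{"gripper":1,"x":0,"y":0,"z":0,"rx":0,"ry":0,"rz":0},{"gripper":1,"x":0,"y":0,"z":0,"rx":0,"ry":0,"rz":0}]' 60
```

```text
clock: 7.02
position: [0.5342, -0.1857, 0.0936]
tool_rot: [0.0, 0.046, 0.999, -0.0]
wrist_force: [-3.5, 0.9, 7.3]
finger_gap: 0.0443
clock: 7.52
position: [0.5343, -0.1858, 0.074]
tool_rot: [0.0, 0.046, 0.999, -0.0]
wrist_force: [-5.9, 1.2, 14.8]
finger_gap: 0.0445
```

```bash
python3 -m inch '[{"gripper":1,"x":0,"y":0,"z":-0.002,"rx":0,"ry":0,"rz":0},{"gripper":1,"x":0,"y":0,"z":0,"rx":0,"ry":0,"rz":0},{"gripper":1,"x":0,"y":0,"z":0,"rx":0,"ry":0,"rz":0}]' 60
python3 -m inch '[{"gripper":1,"x":0,"y":0,"z":0.005,"rx":0,"ry":0,"rz":0},{"gripper":1,"x":0,"y":0,"z":0,"rx":0,"ry":0,"rz":0},{"gripper":1,"x":0,"y":0,"z":0,"rx":0,"ry":0,"rz":0}]' 60
```

```text
clock: 7.77
position: [0.5343, -0.1858, 0.0723]
tool_rot: [0.0, 0.046, 0.999, -0.0]
wrist_force: [-6.3, 1.6, 15.0]
finger_gap: 0.0444
clock: 8.02
position: [0.5343, -0.1858, 0.0767]
tool_rot: [0.0, 0.046, 0.999, -0.0]
wrist_force: [-5.4, 1.4, 11.6]
finger_gap: 0.0448
```

```bash
python3 -m inch '[{"gripper":1,"x":0,"y":0,"z":0.002,"rx":0,"ry":0,"rz":0},{"gripper":1,"x":0,"y":0,"z":0,"rx":0,"ry":0,"rz":0},{"gripper":1,"x":0,"y":0,"z":0,"rx":0,"ry":0,"rz":0}]' 60
```

```text
clock: 8.27
position: [0.5343, -0.1858, 0.077]
tool_rot: [0.0, 0.046, 0.999, 0.0]
wrist_force: [2.6, -0.8, -9.1]
finger_gap: 0.0445
```

The blank is held down by the latches: an upward pull gives -9 N and the TCP stops at 0.077. I'll release, rise and go to blank B.

```bash
python3 -m inch '[{"gripper":0,"x":0,"y":0,"z":-0.002,"rx":0,"ry":0,"rz":0},{"gripper":0,"x":0,"y":0,"z":0,"rx":0,"ry":0,"rz":0},{"gripper":0,"x":0,"y":0,"z":0,"rx":0,"ry":0,"rz":0},{"gripper":0,"x":0,"y":0,"z":0,"rx":0,"ry":0,"rz":0},{"gripper":0,"x":0,"y":0,"z":0,"rx":0,"ry":0,"rz":0},{"gripper":0,"x":0,"y":0,"z":0,"rx":0,"ry":0,"rz":0},{"gripper":0,"x":0,"y":0,"z":0.02,"rx":0,"ry":0,"rz":0},{"gripper":0,"x":0,"y":0,"z":0.035,"rx":0,"ry":0,"rz":0},{"gripper":0,"x":0,"y":0,"z":0.04,"rx":0,"ry":0,"rz":0},{"gripper":0,"x":0,"y":0,"z":0.04,"rx":0,"ry":0,"rz":0},{"gripper":0,"x":0,"y":0,"z":0.04,"rx":0,"ry":0,"rz":0},{"gripper":0,"x":0,"y":0.01,"z":0,"rx":0,"ry":0,"rz":0}]' 30 && python3 -m inch '[{"gripper":0,"x":-0.0015,"y":0.04,"z":0,"rx":0,"ry":0,"rz":-0.004},{"gripper":0,"x":-0.0015,"y":0.04,"z":0,"rx":0,"ry":0,"rz":-0.004},{"gripper":0,"x":-0.0015,"y":0.04,"z":0,"rx":0,"ry":0,"rz":-0.004},{"gripper":0,"x":-0.0015,"y":0.04,"z":0,"rx":0,"ry":0,"rz":-0.004},{"gripper":0,"x":-0.0015,"y":0.04,"z":0,"rx":0,"ry":0,"rz":-0.004},{"gripper":0,"x":-0.0015,"y":0.04,"z":0,"rx":0,"ry":0,"rz":-0.004},{"gripper":0,"x":-0.0015,"y":0.04,"z":0,"rx":0,"ry":0,"rz":-0.004},{"gripper":0,"x":-0.0015,"y":0.04,"z":0,"rx":0,"ry":0,"rz":-0.004},{"gripper":0,"x":-0.0015,"y":0.04,"z":0,"rx":0,"ry":0,"rz":-0.004},{"gripper":0,"x":-0.0015,"y":0.04,"z":0,"rx":0,"ry":0,"rz":-0.004},{"gripper":0,"x":-0.0015,"y":0.04,"z":0,"rx":0,"ry":0,"rz":0},{"gripper":0,"x":0,"y":0.008,"z":0,"rx":0,"ry":0,"rz":0}]' && python3 -m inch '[{"gripper":0,"x":0,"y":0,"z":0,"rx":0,"ry":0,"rz":0},{"gripper":0,"x":0,"y":0,"z":0,"rx":0,"ry":0,"rz":0}]' && python3 -c "
from h import *
snap('wrist','wB',(100,0,500,300),1.5); snap('scene','sc2'); snap('side','sd2',(270,230,370,310),4)
s=px('wB',[.5182,.273,.016]);print(s,(s-[100,0])*1.5)
a=cv2.imread('pics/wB.png');b=cv2.imread('pics/sd2.png')[:, :200*2];b=cv2.resize(b,(200,int(b.shape[0]*.5)))
cv2.imwrite('pics/cmb.png',np.hstack([a,np.vstack([b,np.zeros((450-b.shape[0],200,3),np.uint8)])]))"
```

```text
clock: 9.27
position: [0.538, -0.1786, 0.2592]
tool_rot: [0.007, 0.047, 0.999, -0.002]
wrist_force: [0.7, -0.8, 0.3]
finger_gap: 0.0879
clock: 10.27
position: [0.5151, 0.2805, 0.2508]
tool_rot: [-0.0, 0.061, 0.998, 0.002]
wrist_force: [-0.1, 0.7, 1.0]
finger_gap: 0.0877
clock: 10.43
position: [0.5175, 0.2717, 0.2502]
tool_rot: [-0.0, 0.066, 0.998, -0.001]
wrist_force: [0.5, -0.2, -0.9]
finger_gap: 0.0877
[318.29314802 166.63258103] [327.43972203 249.94887155]
```

View pics/cmb.png

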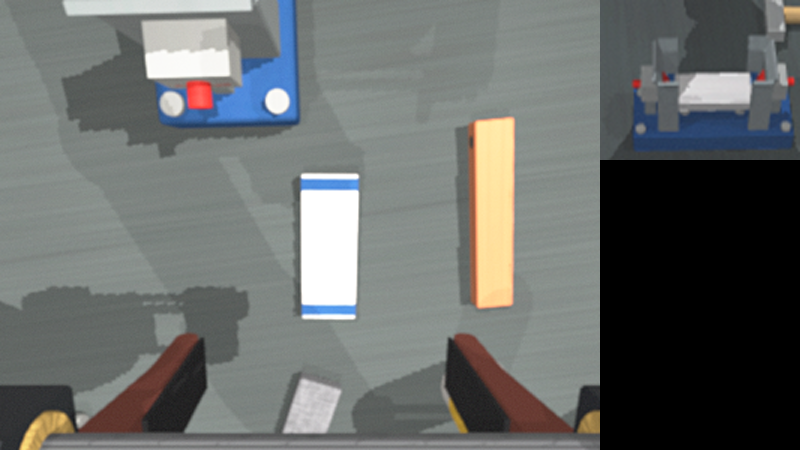

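The inset shows blank A flat and low in the column. Blank B's centre is at (329,247), which gives about (0.516, 0.274) and square to the tool. I'll descend and grip.

```bash
python3 -m inch '[{"gripper":0,"x":-0.001,"y":0.0022,"z":-0.02,"rx":0,"ry":0,"rz":0},{"gripper":0,"x":0,"y":0,"z":-0.03,"rx":0,"ry":0,"rz":0},{"gripper":0,"x":0,"y":0,"z":-0.035,"rx":0,"ry":0,"rz":0},{"gripper":0,"x":0,"y":0,"z":-0.035,"rx":0,"ry":0,"rz":0},{"gripper":0,"x":0,"y":0,"z":-0.035,"rx":0,"ry":0,"rz":0},{"gripper":0,"x":0,"y":0,"z":-0.035,"rx":0,"ry":0,"rz":0},{"gripper":0,"x":0,"y":0,"z":-0.025,"rx":0,"ry":0,"rz":0},{"gripper":0,"x":0,"y":0,"z":-0.018,"rx":0,"ry":0,"rz":0},{"gripper":0,"x":0,"y":0,"z":-0.006,"rx":0,"ry":0,"rz":0},{"gripper":0,"x":0,"y":0,"z":0,"rx":0,"ry":0,"rz":0},{"gripper":0,"x":0,"y":0,"z":0,"rx":0,"ry":0,"rz":0}]' 30 && python3 -m inch '[{"gripper":1,"x":0,"y":0,"z":0,"rx":0,"ry":0,"rz":0},{"gripper":1,"x":0,"y":0,"z":0,"rx":0,"ry":0,"rz":0},{"gripper":1,"x":0,"y":0,"z":0,"rx":0,"ry":0,"rz":0},{"gripper":1,"x":0,"y":0,"z":0,"rx":0,"ry":0,"rz":0},{"gripper":1,"x":0,"y":0,"z":0,"rx":0,"ry":0,"rz":0},{"gripper":1,"x":0,"y":0,"z":0,"rx":0,"ry":0,"rz":0},{"gripper":1,"x":0,"y":0,"z":0,"rx":0,"ry":0,"rz":0},{"gripper":1,"x":0,"y":0,"z":0,"rx":0,"ry":0,"rz":0}]' 40
```

```text
clock: 11.5
position: [0.5175, 0.2739, 0.0125]
tool_rot: [0.0, 0.067, 0.998, 0.0]
wrist_force: [0.7, -0.3, 0.1]
finger_gap: 0.0877
clock: 12.17
position: [0.5166, 0.2746, 0.0118]
tool_rot: [0.0, 0.066, 0.998, 0.0]
wrist_force: [-0.8, -0.1, 1.6]
finger_gap: 0.0446
```

```bash
python3 -m inch '[{"gripper":1,"x":0,"y":0,"z":0.005,"rx":0,"ry":0,"rz":0},{"gripper":1,"x":0,"y":0,"z":0.02,"rx":0,"ry":0,"rz":0},{"gripper":1,"x":0,"y":0,"z":0.03,"rx":0,"ry":0,"rz":0},{"gripper":1,"x":0,"y":0,"z":0.035,"rx":0,"ry":0,"rz":0},{"gripper":1,"x":0,"y":0,"z":0.035,"rx":0,"ry":0,"rz":0},{"gripper":1,"x":0,"y":0,"z":0.035,"rx":0,"ry":0,"rz":0},{"gripper":1,"x":0,"y":0,"z":0.035,"rx":0,"ry":0,"rz":0},{"gripper":1,"x":0,"y":0,"z":0.03,"rx":0,"ry":0,"rz":0},{"gripper":1,"x":0,"y":0,"z":0.015,"rx":0,"ry":0,"rz":0},{"gripper":1,"x":0,"y":-0.01,"z":0,"rx":0,"ry":0,"rz":0},{"gripper":1,"x":0,"y":-0.02,"z":0,"rx":0,"ry":0,"rz":0}]' 40 && python3 -m inch '[{"gripper":1,"x":0.0015,"y":-0.035,"z":0,"rx":0,"ry":0,"rz":0.004},{"gripper":1,"x":0.0015,"y":-0.035,"z":0,"rx":0,"ry":0,"rz":0.004},{"gripper":1,"x":0.0015,"y":-0.035,"z":0,"rx":0,"ry":0,"rz":0.004},{"gripper":1,"x":0.0015,"y":-0.035,"z":0,"rx":0,"ry":0,"rz":0.004},{"gripper":1,"x":0.0015,"y":-0.035,"z":0,"rx":0,"ry":0,"rz":0.004},{"gripper":1,"x":0.0015,"y":-0.035,"z":0,"rx":0,"ry":0,"rz":0.004},{"gripper":1,"x":0.0015,"y":-0.035,"z":0,"rx":0,"ry":0,"rz":0.004},{"gripper":1,"x":0.0015,"y":-0.035,"z":0,"rx":0,"ry":0,"rz":0.004},{"gripper":1,"x":0.0015,"y":-0.035,"z":0,"rx":0,"ry":0,"rz":0.004},{"gripper":1,"x":0.0015,"y":-0.035,"z":0,"rx":0,"ry":0,"rz":0.004},{"gripper":1,"x":0.0015,"y":-0.035,"z":0,"rx":0,"ry":0,"rz":0.002},{"gripper":1,"x":0,"y":-0.02,"z":0,"rx":0,"ry":0,"rz":0}]' && python3 -m inch '[{"gripper":1,"x":0,"y":-0.01,"z":0,"rx":0,"ry":0,"rz":0},{"gripper":1,"x":0,"y":-0.01,"z":0,"rx":0,"ry":0,"rz":0},{"gripper":1,"x":0,"y":0,"z":0,"rx":0,"ry":0,"rz":0},{"gripper":1,"x":0,"y":0,"z":0,"rx":0,"ry":0,"rz":0},{"gripper":1,"x":0,"y":0,"z":0,"rx":0,"ry":0,"rz":0}]' 
python3 -c "
from h import *
s=manip.read_state();r=s['tool_rot'];print(s['position'],np.degrees(2*np.arctan2(r[1],r[2])))"
```

```text
clock: 13.08
position: [0.5158, 0.2463, 0.2519]
tool_rot: [0.0, 0.064, 0.998, 0.001]
wrist_force: [-0.4, -0.1, -3.5]
finger_gap: 0.0444
clock: 14.08
position: [0.5307, -0.166, 0.2495]
tool_rot: [-0.002, 0.047, 0.999, -0.001]
wrist_force: [-0.2, -0.6, -3.1]
finger_gap: 0.045
clock: 14.5
position: [0.5332, -0.1785, 0.2514]
tool_rot: [-0.0, 0.044, 0.999, 0.001]
wrist_force: [-0.3, -0.4, -3.0]
finger_gap: 0.0447
[ 0.5332443  -0.17845143  0.25139474] 4.995934286379215
```

```bash
python3 -m inch '[{"gripper":1,"x":0.0005,"y":-0.007,"z":-0.01,"rx":0,"ry":0,"rz":-0.005},{"gripper":1,"x":0,"y":0,"z":-0.03,"rx":0,"ry":0,"rz":0},{"gripper":1,"x":0,"y":0,"z":-0.03,"rx":0,"ry":0,"rz":0},{"gripper":1,"x":0,"y":0,"z":-0.019,"rx":0,"ry":0,"rz":0},{"gripper":1,"x":0,"y":0,"z":0,"rx":0,"ry":0,"rz":0},{"gripper":1,"x":0,"y":0,"z":0,"rx":0,"ry":0,"rz":0},{"gripper":1,"x":0,"y":0,"z":0,"rx":0,"ry":0,"rz":0}]' && python3 -c "
from h import *
c=snap('side','sM2',(240,190,400,310),5);print(manip.read_state()['position'])"
```

```text
clock: 15.08
position: [0.5346, -0.1873, 0.1637]
tool_rot: [0.001, 0.047, 0.999, -0.0]
wrist_force: [0.5, 0.8, -2.2]
finger_gap: 0.0449
[ 0.53484849 -0.18752448  0.16416832]
```

View pics/sM2.png

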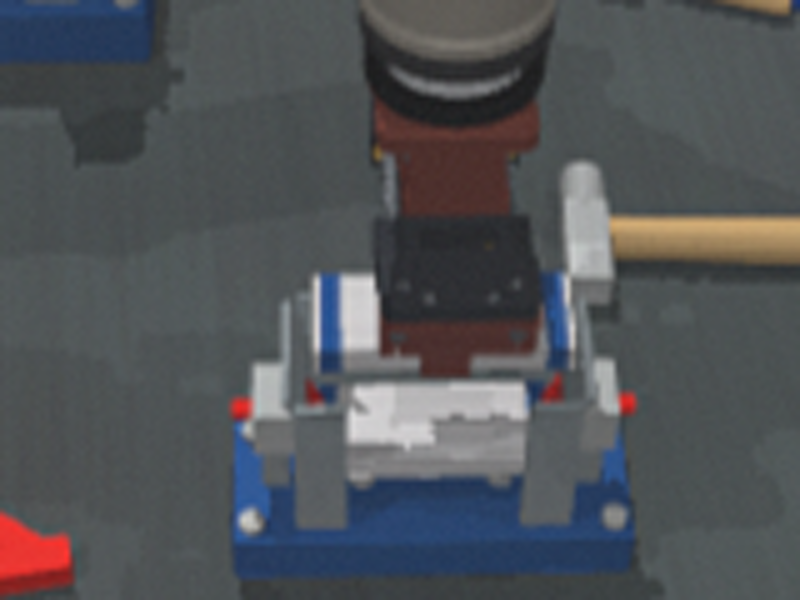

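The held blank sits at columns 313 to 575, against 308 to 570 last time, so it is about 2.5 mm further +x. I'll correct that and insert.

```bash
python3 -m inch '[{"gripper":1,"x":-0.0028,"y":0.0012,"z":0,"rx":0,"ry":0,"rz":0},{"gripper":1,"x":0,"y":0,"z":-0.007,"rx":0,"ry":0,"rz":0},{"gripper":1,"x":0,"y":0,"z":-0.007,"rx":0,"ry":0,"rz":0},{"gripper":1,"x":0,"y":0,"z":-0.006,"rx":0,"ry":0,"rz":0},{"gripper":1,"x":0,"y":0,"z":-0.005,"rx":0,"ry":0,"rz":0},{"gripper":1,"x":0,"y":0,"z":0,"rx":0,"ry":0,"rz":0}]' 60;  python3 -m inch '[{"gripper":1,"x":0,"y":0,"z":-0.007,"rx":0,"ry":0,"rz":0},{"gripper":1,"x":0,"y":0,"z":-0.007,"rx":0,"ry":0,"rz":0},{"gripper":1,"x":0,"y":0,"z":-0.006,"rx":0,"ry":0,"rz":0},{"gripper":1,"x":0,"y":0,"z":-0.006,"rx":0,"ry":0,"rz":0},{"gripper":1,"x":0,"y":0,"z":0,"rx":0,"ry":0,"rz":0},{"gripper":1,"x":0,"y":0,"z":0,"rx":0,"ry":0,"rz":0}]' 60
```

```text
clock: 15.63
position: [0.53, -0.1861, 0.1362]
tool_rot: [-0.001, 0.047, 0.999, 0.0]
wrist_force: [0.3, 0.0, -2.1]
finger_gap: 0.0445
clock: 16.13
position: [0.5314, -0.1862, 0.1115]
tool_rot: [0.0, 0.047, 0.999, 0.0]
wrist_force: [1.9, 0.6, -4.1]
finger_gap: 0.0445
```

```bash
python3 -m inch '[{"gripper":1,"x":0,"y":0,"z":-0.004,"rx":0,"ry":0,"rz":0},{"gripper":1,"x":0,"y":0,"z":-0.004,"rx":0,"ry":0,"rz":0},{"gripper":1,"x":0,"y":0,"z":-0.004,"rx":0,"ry":0,"rz":0},{"gripper":1,"x":0,"y":0,"z":0,"rx":0,"ry":0,"rz":0}]' 60;  python3 -m inch '[{"gripper":1,"x":0,"y":0,"z":-0.004,"rx":0,"ry":0,"rz":0},{"gripper":1,"x":0,"y":0,"z":-0.004,"rx":0,"ry":0,"rz":0},{"gripper":1,"x":0,"y":0,"z":-0.004,"rx":0,"ry":0,"rz":0},{"gripper":1,"x":0,"y":0,"z":0,"rx":0,"ry":0,"rz":0},{"gripper":1,"x":0,"y":0,"z":0,"rx":0,"ry":0,"rz":0}]' 60
```

```text
clock: 16.47
position: [0.534, -0.1866, 0.102]
tool_rot: [0.003, 0.047, 0.999, -0.0]
wrist_force: [3.8, 0.9, 9.6]
finger_gap: 0.0445
clock: 16.88
position: [0.5347, -0.1866, 0.0903]
tool_rot: [0.004, 0.047, 0.999, -0.001]
wrist_force: [5.2, 0.7, 9.0]
finger_gap: 0.0446
```

```bash
python3 -m inch '[{"gripper":1,"x":0,"y":0,"z":-0.004,"rx":0,"ry":0,"rz":0},{"gripper":1,"x":0,"y":0,"z":-0.004,"rx":0,"ry":0,"rz":0},{"gripper":1,"x":0,"y":0,"z":-0.004,"rx":0,"ry":0,"rz":0},{"gripper":1,"x":0,"y":0,"z":0,"rx":0,"ry":0,"rz":0},{"gripper":1,"x":0,"y":0,"z":0,"rx":0,"ry":0,"rz":0}]' 60;  python3 -m inch '[{"gripper":1,"x":0,"y":0,"z":-0.004,"rx":0,"ry":0,"rz":0},{"gripper":1,"x":0,"y":0,"z":0,"rx":0,"ry":0,"rz":0},{"gripper":1,"x":0,"y":0,"z":0,"rx":0,"ry":0,"rz":0}]' 60
```

```text
clock: 17.3
position: [0.5348, -0.1866, 0.0785]
tool_rot: [0.004, 0.047, 0.999, -0.001]
wrist_force: [3.6, 1.3, 12.5]
finger_gap: 0.0445
clock: 17.55
position: [0.5348, -0.1866, 0.0748]
tool_rot: [0.004, 0.047, 0.999, -0.001]
wrist_force: [2.6, 1.5, 15.7]
finger_gap: 0.0445
```

```bash
python3 -m inch '[{"gripper":1,"x":0,"y":0,"z":-0.003,"rx":0,"ry":0,"rz":0},{"gripper":1,"x":0,"y":0,"z":0,"rx":0,"ry":0,"rz":0},{"gripper":1,"x":0,"y":0,"z":0,"rx":0,"ry":0,"rz":0}]' 60
python3 -m inch '[{"gripper":1,"x":0,"y":0,"z":0.004,"rx":0,"ry":0,"rz":0},{"gripper":1,"x":0,"y":0,"z":0.003,"rx":0,"ry":0,"rz":0},{"gripper":1,"x":0,"y":0,"z":0.001,"rx":0,"ry":0,"rz":0},{"gripper":1,"x":0,"y":0,"z":0,"rx":0,"ry":0,"rz":0},{"gripper":1,"x":0,"y":0,"z":0,"rx":0,"ry":0,"rz":0}]' 60
```

```text
clock: 17.8
position: [0.5348, -0.1866, 0.0719]
tool_rot: [0.004, 0.047, 0.999, -0.001]
wrist_force: [1.7, 1.2, 16.4]
finger_gap: 0.0441
clock: 18.22
position: [0.5346, -0.1866, 0.0779]
tool_rot: [0.004, 0.047, 0.999, -0.0]
wrist_force: [8.3, 0.1, -2.4]
finger_gap: 0.0444
```

```bash
python3 -m inch '[{"gripper":1,"x":0,"y":0,"z":0.002,"rx":0,"ry":0,"rz":0},{"gripper":1,"x":0,"y":0,"z":0,"rx":0,"ry":0,"rz":0},{"gripper":1,"x":0,"y":0,"z":0,"rx":0,"ry":0,"rz":0}]' 60
```

```text
clock: 18.47
position: [0.5343, -0.1866, 0.0781]
tool_rot: [0.004, 0.047, 0.999, -0.0]
wrist_force: [13.8, -2.7, -18.4]
finger_gap: 0.0446
```

The latches hold it firmly (-18 N at +0.2 mm). I'll release, rise and look.

```bash
python3 -m inch '[{"gripper":0,"x":0,"y":0,"z":-0.003,"rx":0,"ry":0,"rz":0},{"gripper":0,"x":0,"y":0,"z":0,"rx":0,"ry":0,"rz":0},{"gripper":0,"x":0,"y":0,"z":0,"rx":0,"ry":0,"rz":0},{"gripper":0,"x":0,"y":0,"z":0,"rx":0,"ry":0,"rz":0},{"gripper":0,"x":0,"y":0,"z":0,"rx":0,"ry":0,"rz":0},{"gripper":0,"x":0,"y":0,"z":0,"rx":0,"ry":0,"rz":0},{"gripper":0,"x":0,"y":0,"z":0.02,"rx":0,"ry":0,"rz":0},{"gripper":0,"x":0,"y":0,"z":0.035,"rx":0,"ry":0,"rz":0},{"gripper":0,"x":0,"y":0,"z":0.04,"rx":0,"ry":0,"rz":0},{"gripper":0,"x":0,"y":0,"z":0.04,"rx":0,"ry":0,"rz":0},{"gripper":0,"x":0,"y":0,"z":0.04,"rx":0,"ry":0,"rz":0}]' && python3 -m inch '[{"gripper":0,"x":0,"y":0.04,"z":0,"rx":0,"ry":0,"rz":0},{"gripper":0,"x":0,"y":0.04,"z":0,"rx":0,"ry":0,"rz":0},{"gripper":0,"x":0,"y":0.04,"z":0,"rx":0,"ry":0,"rz":0},{"gripper":0,"x":0,"y":0.03,"z":0,"rx":0,"ry":0,"rz":0},{"gripper":0,"x":0,"y":0,"z":0,"rx":0,"ry":0,"rz":0},{"gripper":0,"x":0,"y":0,"z":0,"rx":0,"ry":0,"rz":0},{"gripper":0,"x":0,"y":0,"z":0,"rx":0,"ry":0,"rz":0}]' && python3 -c "
from h import *
snap('side','e1',(270,230,370,310),4); snap('wrist','e2',(60,60,260,260),2)
a=cv2.imread('pics/e1.png');b=cv2.imread('pics/e2.png')
h=max(a.shape[0],b.shape[0]);p=lambda i:cv2.copyMakeBorder(i,0,h-i.shape[0],0,0,0)
cv2.imwrite('pics/end.png',np.hstack([p(a),p(b)]))"
```

```text
clock: 19.38
position: [0.5302, -0.1861, 0.2527]
tool_rot: [-0.0, 0.047, 0.999, 0.0]
wrist_force: [1.9, 0.2, 0.2]
finger_gap: 0.0875
clock: 19.97
position: [0.5307, -0.0372, 0.2507]
tool_rot: [-0.0, 0.048, 0.999, -0.0]
wrist_force: [0.3, 0.4, -0.4]
finger_gap: 0.088
```

View pics/end.png

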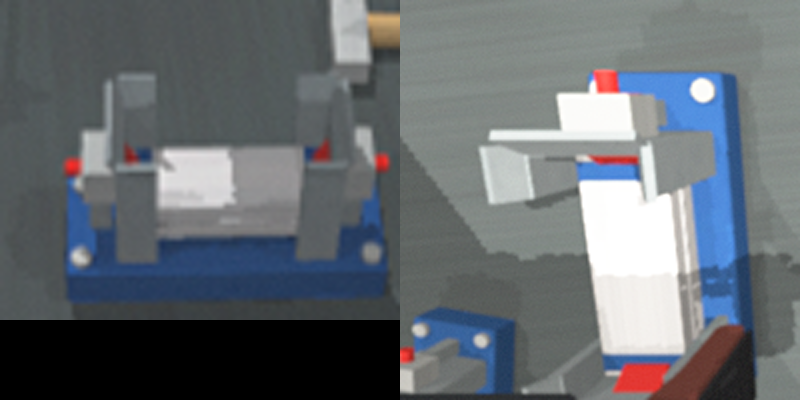

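Both blanks are stacked level, and the red latches lie over the upper one's ends, at (615,158) and (640,378) in the wrist crop. Nothing touches the magazine.

```bash
python3 -c "
from h import *
print(manip.hand_in())"
```

```text
the job is handed in; nothing more can be done
None
```

Both blue-banded blanks are in the 200 × 76 mm magazine, one on top of the other and held under the red latches. I handed the job in with about 20 s on the robot clock, out of the 72 s allowed.

- **Latching:** I gripped each blank across its middle, pressed it down to about 5 mm under the latches, then pulled up before letting go. The first held at -9 N and the second at -18 N, with almost no movement.
- **Last pictures:** The side and wrist views show the stack level and both latches over the ends of the upper blank. The gripper was open and clear of the magazine.
- **Other objects:** I didn't touch the copper bar or anything else on purpose. I didn't take a final picture of the bar to confirm it is unmoved.
- **Small disagreements:**
  - The second blank sat about 2.5 mm off in x just before insertion, and I corrected that.
  - The second press read about 16 N, less than the roughly 20 N expected.
  - I didn't read the latch or follower positions directly.

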